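# Put the optical posts back in the tray by length

### The arm

A 6-joint arm with a two-finger parallel gripper is mounted at the origin on a cart in front of the work surface, level with it; the furniture and walls round the work are solid. World frame = base frame: x ahead of the robot, y to its left, z up, the work surface at z = 0. Lengths are in mm, angles in rad, forces in N, time in s.
With the tool pointing down it reaches from about 400 to 925 mm from the base axis. Payload 3.4 kg.
Tool frame: the origin (TCP) lies at the centre of the arm's flange, where the gripper is bolted on; the fingertips stand 173 mm ahead of it and the grasp point (between the pads) lies 155 mm ahead of it; z points along the fingers, y is the line along which they close (so a half turn about z gives the same grasp; the last joint's range is limited). The gripper opens to 85 mm and grips with 20 to 120 N. Pads are 22 mm wide; open, the fingers measure 114 mm over their backs; the gripper's body (76 mm by 85 mm) begins 54 mm behind the grasp point. The pads swing forward as they close: fully open they stand 13 mm farther back than shut.
Start: joints at [-1.373, 0.307, 1.506, -0, 1.328, -0.073], TCP at [153.789, -554.059, 404.705] pointing down, gripper open.
Joint ranges: [-3.12, 3.12], [-1.05, 2.28], [0.14, 2.33], [-1.42, 4.57], [0.1, 2.73], [-2.68, 2.68]. Speed limits (rad/s): [2.57, 2.57, 3.14, 3.14, 3.14, 3.14].

### API

Orientations are given as a rotation vector (axis times angle).
In Python, from cell import * gives the robot as it stands. The module is installed in compiled form; this text tells all that it offers.
- The arm moves only by the tool arm_command, never from a script. Its argument "commands" is a list of rows, each a list of 7 numbers: the opening, from -1 (shut) to 1 (fully open), then the shift along the tool's x, y, z in cm, then the turn, a rotation vector about the tool's x, y, z in rad. A call has exactly 5 rows; each row shifts and turns the commanded pose from where the row before left it, along the tool's axes as they then stand; what a row does not reach is not made up. A row lasts 1/8 s, in which the tool goes at most 62.5 mm and 10.7 degrees, less where a joint would pass 70% of its speed; a pose out of reach is approached as far as the arm can. A call with a gripper value outside its range is refused whole. The fingers move at their own pace and stop on an object; "newtons" is the grip in N (left out, the last holds). Time passes only in rows, so rows that do not move let the fingers close, or fill a call up. It gives the time, the measured TCP pose, the force, the opening and the grip force at its end, in the units of the state.
- observe(): the state, without advancing time (a new reading comes with each control period).
- camera(name): name is "scene" or "top"; returns the picture (480x640x3 uint8, red, green, blue); there is no depth.
- calibration(name): a dict with "camera_matrix" (3x3 intrinsics, pixels), "rvec" (rotation vector, rad) and "tvec" (3), from world to camera coordinates, as OpenCV has them. Camera axes: x right, y down, z forward; pixel columns grow to the right and rows downward; lengths in mm; the calibration is good to about 2 mm. A picture is of the moment at which its call begins. calibration takes no time and is no camera call.
- job_done(): hands the job in; it is judged then, once.
The state is a dict: "time": time; "joint_pos": joint angles; "dq": joint speeds; "joint_efforts": joint torques, N m; "ee_pos": TCP position; "tool_rot": TCP orientation; "force": force on the tool from outside, world axes, zero at the start; "torque": the same for the moment, N m; "finger_gap": finger opening in mm; "finger_force": force on a finger pad.
Only numpy, scipy, OpenCV 4.12 (cv2) and the standard library are available. Lean on these libraries where they do the work, as an engineer would, in place of code of your own. Each camera call takes 0.05 s, during which the arm holds its last target. There are 200 camera calls.

### The job

Put the four loose steel optical posts away in the grey post tray in order of length: each lying fully down in the groove cut to its own length, the shortest in the shortest groove and so on up to the longest in the longest. Leave the black hex key set that lies among them where it is.

Things in the scene. Friction and masses are not known exactly. Their poses are not given: they have to be found in the camera images.
- post_tray: Grey plastic block 190 x 190 x 28 mm, fixed. Four V-grooves (90 degrees, 30 mm wide at the top) run along its x, side by side 44 mm apart along its y, longer towards +y; 8 mm play at either end of a post. A finger channel 40 mm wide (|x| < 20 mm, floor 12 mm up) crosses all grooves along y: hold posts at the middle there, and open little (30 mm) beside laid posts. Origin: underside centre.
- post_75: The shortest optical post: stainless steel rod 13 mm in diameter, 83 mm long in all (with a thin 8 mm stud at its -y end), about 70 g, lying along its own y; it can roll. Origin: on its axis, halfway along its 83 mm, 6.4 mm above the desk at the start.
- post_100: The second shortest optical post: stainless steel rod 13 mm in diameter, 108 mm long in all (with a thin 8 mm stud at its -y end), about 93 g, lying along its own y; it can roll. Origin: on its axis, halfway along its 108 mm, 6.4 mm above the desk at the start.
- post_125: The second longest optical post: stainless steel rod 13 mm in diameter, 133 mm long in all (with a thin 8 mm stud at its -y end), about 117 g, lying along its own y; it can roll. Origin: on its axis, halfway along its 133 mm, 6.4 mm above the desk at the start.
- post_150: The longest optical post: stainless steel rod 13 mm in diameter, 158 mm long in all (with a thin 8 mm stud at its -y end), about 140 g, lying along its own y; it can roll. Origin: on its axis, halfway along its 158 mm, 6.4 mm above the desk at the start.
- groove_75 (a point): Where the middle of the shortest post (83 mm) is when it lies fully down in its groove, 99 mm long: halfway along the groove, 22 mm above the desk, the post's top then level with the tray's top. Axes as the tray's: the groove runs along x.
- groove_100 (a point): Where the middle of the second shortest post (108 mm) is when it lies fully down in its groove, 124 mm long: halfway along the groove, 22 mm above the desk, the post's top then level with the tray's top. Axes as the tray's: the groove runs along x.
- groove_125 (a point): Where the middle of the second longest post (133 mm) is when it lies fully down in its groove, 149 mm long: halfway along the groove, 22 mm above the desk, the post's top then level with the tray's top. Axes as the tray's: the groove runs along x.
- groove_150 (a point): Where the middle of the longest post (158 mm) is when it lies fully down in its groove, 174 mm long: halfway along the groove, 22 mm above the desk, the post's top then level with the tray's top. Axes as the tray's: the groove runs along x.
- hex_key_set: Black folding hex key set, 25 x 90 x 20 mm, loose, lying among the posts along its own y; origin at the centre of its underside. Not part of the work.
Not all that is in view belongs to the job. What is shaped like the post_75 but brown or green is not meant.

How it is judged (in metres and radians):
At the end, for the whole second after the job is handed in: Each post at rest in its own groove, either way round: its middle within 11 mm of the groove's middle along it, 5 mm across it and 4 mm of 22 mm in height, parallel to it within 0.08 rad; the hex key set less than 20 mm from where it lay (x of post_75 in the frame of groove_75 between -0.011 and 0.011 m and y of post_75 in the frame of groove_75 between -0.005 and 0.005 m and z of post_75 in the frame of groove_75 between -0.004 and 0.004 m and angle between the y axis of post_75 and the x axis of groove_75, either way round below 0.08 rad and x of post_100 in the frame of groove_100 between -0.011 and 0.011 m and y of post_100 in the frame of groove_100 between -0.005 and 0.005 m and z of post_100 in the frame of groove_100 between -0.004 and 0.004 m and angle between the y axis of post_100 and the x axis of groove_100, either way round below 0.08 rad and x of post_125 in the frame of groove_125 between -0.011 and 0.011 m and y of post_125 in the frame of groove_125 between -0.005 and 0.005 m and z of post_125 in the frame of groove_125 between -0.004 and 0.004 m and angle between the y axis of post_125 and the x axis of groove_125, either way round below 0.08 rad and x of post_150 in the frame of groove_150 between -0.011 and 0.011 m and y of post_150 in the frame of groove_150 between -0.005 and 0.005 m and z of post_150 in the frame of groove_150 between -0.004 and 0.004 m and angle between the y axis of post_150 and the x axis of groove_150, either way round below 0.08 rad and distance of hex_key_set from where it was at the start of the episode below 0.02 m); the robot touches nothing.
It fails at once if the hex key set is shoved or carried off (distance of hex_key_set from where it was at the start of the episode above 0.02 m).
It also fails if it takes over 96 s, if anything falls off the work surface, if the arm or the gripper's body presses on something with over 40 N, if the wrist force passes 120 N, or if a joint passes its speed limit or range.

## Working session

There is one attempt and no reset: what is moved stays moved. The work goes in short steps, Python scripts to look and compute and a tool call to move; the robot and the scene stay as the last step left them, time stands still between calls to the robot, and variables do not carry over. Pictures are saved under pics/ and viewed, at most 14 in all, crops included, and the job is handed in when it is done.

Besides the shell and the picture viewer there is one more tool, called after "Call:" by a JSON object that holds its "name" and its "arguments", one argument or row to a line. arm_command: Moves the arm, as the interface text tells. Its arguments: {"type":"object","properties":{"commands":{"type":"array","items":{"type":"array","items":{"type":"number"}}},"newtons":{"type":"number"}},"required":["commands"]}

```bash
mkdir -p pics
python3 - <<'E'
from cell import *
import cv2
for n in("top","scene"):
    cv2.imwrite(f"pics/{n}0.png",camera(n)[:,:,::-1]); c=calibration(n); print(n,c)
print(observe())
E
```

```text
top {'camera_matrix': array([[556.80491372,   0.        , 319.51942643],
       [  0.        , 556.80491372, 231.15937612],
       [  0.        ,   0.        ,   1.        ]]), 'rvec': array([ 2.24256406, -2.17645797,  0.06024974]), 'tvec': array([ -26.79194722,  530.53270965, 1109.82803291])}
scene {'camera_matrix': array([[548.599171  ,   0.        , 320.4999434 ],
       [  0.        , 548.599171  , 243.34452832],
       [  0.        ,   0.        ,   1.        ]]), 'rvec': array([ 1.10108424, -2.3824316 ,  1.02040447]), 'tvec': array([ 356.26720646,  313.32121947, 1028.26012064])}
{'time': 0.1, 'joint_pos': array([-1.37349871e+00,  3.07499223e-01,  1.50755790e+00,  9.81024915e-06,
        1.32837526e+00, -7.34497085e-02]), 'dq': array([-3.66489746e-05, -5.22389049e-04, -2.96782842e-03,  6.97427887e-04,
       -5.47622442e-04,  3.14593501e-04]), 'joint_efforts': array([ 4.59555249e-04, -4.58529675e+01, -2.52608478e+01, -1.81720889e-04,
        5.53093065e-03, -7.21137241e-06]), 'ee_pos': array([ 153.730345  , -553.74974606,  403.86653973]), 'tool_rot': array([-3.11103064e+00, -4.23739538e-01,  1.63812939e-04]), 'force': array([ 0.09875979,  0.428012  , -0.05933095]), 'torque': array([-0.02271285,  0.05019691, -0.03014645]), 'finger_force': 0.0, 'finger_gap': 85.40136385627457}
```

View pics/top0.png

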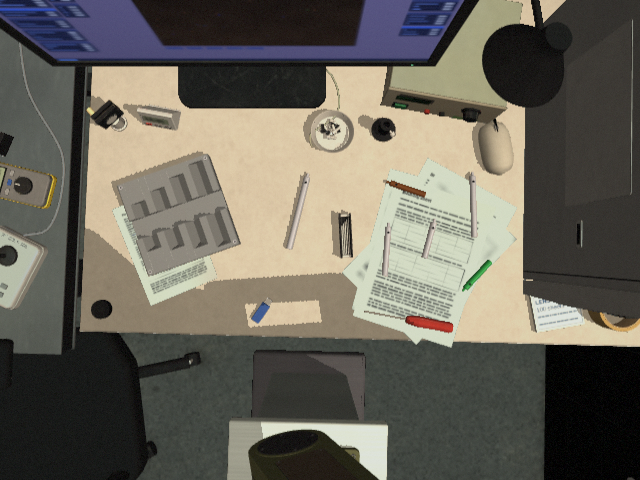

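View pics/scene0.png

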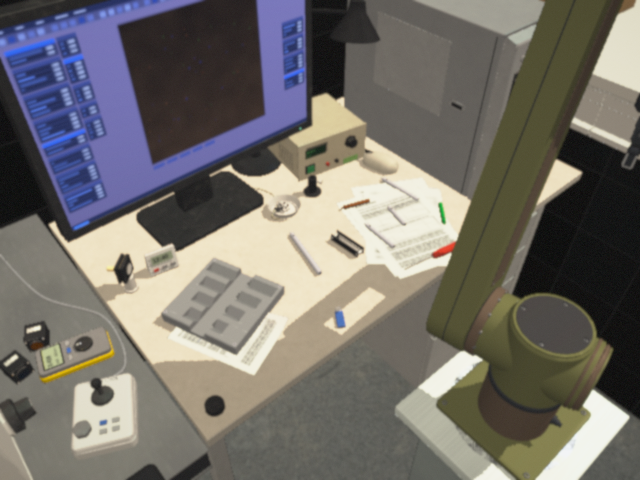

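The top view shows the tray around (177,213), four posts near (298,210), (387,250), (428,240) and (473,205), and the hex set at (344,233). The brown and green decoys are at (405,187) and (478,275). The scene view agrees. Next I'll enlarge the top view.

```bash
cat > h.py <<'E'
from cell import *
import cv2, numpy as np
def ray(n,uv,z):
    c=calibration(n);R=cv2.Rodrigues(c["rvec"])[0];t=np.array(c["tvec"]).ravel()
    p=cv2.undistortPoints(np.array(uv,float).reshape(-1,1,2),c["camera_matrix"],None)[:,0]
    d=np.c_[p,np.ones(len(p))]@R; o=-R.T@t
    return o+d*((z-o[2])/d[:,2])[:,None]
def proj(n,P):
    c=calibration(n);return cv2.projectPoints(np.array(P,float).reshape(-1,1,3),c["rvec"],c["tvec"],c["camera_matrix"],None)[0][:,0]
E
python3 - <<'E'
import cv2
i=cv2.imread("pics/top0.png")
cv2.imwrite("pics/a.png",cv2.resize(i[150:290,275:500],None,fx=3.5,fy=3.5,interpolation=2))
cv2.imwrite("pics/b.png",cv2.resize(i[140:290,100:250],None,fx=4,fy=4,interpolation=2))
E
```

```text
(no output)
```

View pics/a.png

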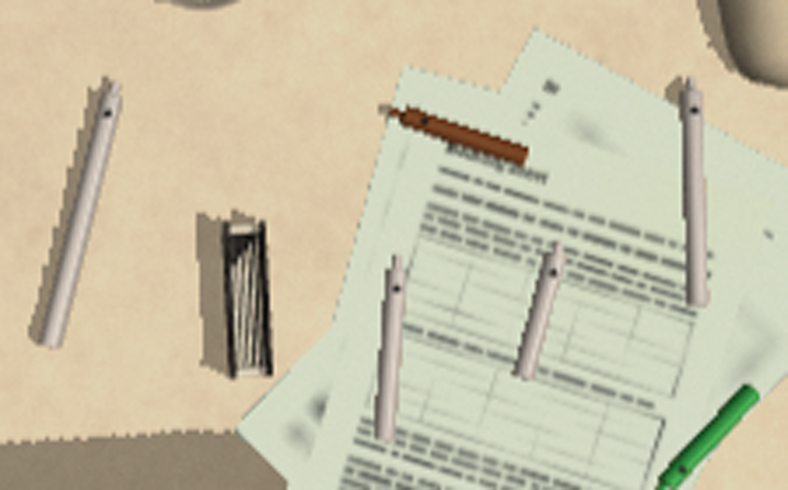

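View pics/b.png

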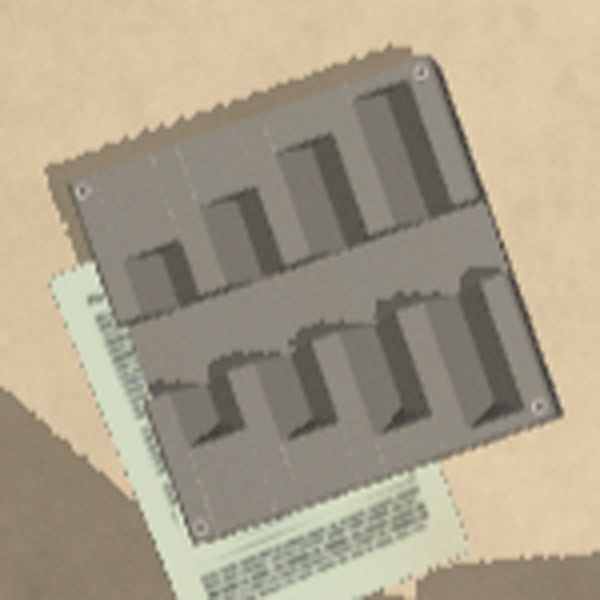

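Crop a (3.5x, offset 275,150) gives these post ends:
- A: (113,80)-(47,345)
- B: (397,257)-(385,438)
- C: (558,243)-(523,376)
- D: (688,80)-(698,303)

Crop b (4x, offset 100,140) shows the tray screws at (83,190), (421,72), (539,406) and (201,527). The long groove is on the right.

```bash
cat >> h.py <<'E'
def yaw(a):return (np.degrees(a)+180)%180
def targets(off=(0,0)):
    s=ray("top",SC,28);c=s.mean(0)
    ty=((s[1]-s[0])+(s[2]-s[3]));tx=((s[1]-s[2])+(s[0]-s[3]))
    a=np.arctan2(ty[1],ty[0])-np.pi/2;b=np.arctan2(tx[1],tx[0])
    return s,c,a,b
SC=(np.array([(83,190),(421,72),(539,406),(201,527)])+.5)/4-.5+[100,140]
E
python3 - <<'E'
from h import *
np.set_printoptions(precision=1,suppress=True)
f=lambda l:(np.array(l)+.5)/3.5-.5+[275,150]
for n,e in dict(A=[(113,80),(47,345)],B=[(397,257),(385,438)],C=[(558,243),(523,376)],D=[(688,80),(698,303)],hex=[(243,225),(250,375)]).items():
    p=ray("top",f(e),6.4 if n!="hex" else 15); d=p[0]-p[1]; print(n,p.mean(0),np.linalg.norm(d),np.degrees(np.arctan2(d[1],d[0])))
s,c,a,b=targets();print(s,c,np.degrees([a,b]),[np.linalg.norm(s[i]-s[i-1]) for i in range(4)])
k=ray("top",(np.array([(70,183),(432,58),(560,412),(198,543)])+.5)/4-.5+[100,140],28);print(k,k.mean(0),[np.linalg.norm(k[i]-k[i-1]) for i in range(4)])
# refine: tray channel ends, cam position
c=calibration("top");R=cv2.Rodrigues(c["rvec"])[0];print(-R.T@c["tvec"])
print(observe()["ee_pos"])
# scene check: project points
p=ray("top",f([(113,80),(47,345),(397,257),(385,438),(558,243),(523,376),(688,80),(698,303)]),6.4)
im=cv2.imread("pics/scene0.png")
for q in proj("scene",np.vstack([p,s])): cv2.circle(im,tuple(int(round(v*4)) for v in q),4,(0,0,255),-1,shift=2) if 0 else im.__setitem__((int(round(q[1])),int(round(q[0]))),(0,0,255))
cv2.imwrite("pics/s1.png",cv2.resize(im[170:360,150:450],None,fx=2.66,fy=2.66,interpolation=cv2.INTER_NEAREST))
E
```

```text
A [572.2  34.7   6.4] 157.96860131512207 -12.167576224332304
B [ 499.5 -147.     6.4] 104.70519216073045 -2.3696368575303914
C [ 524.  -233.1    6.4] 79.75198400913158 -13.494424002517814
D [ 595.3 -320.4    6.4] 129.8735974770653 3.663963225575311
hex [524.1 -62.3  15. ] 86.02999286161644 4.268517553188075
[[605.5 385.   28. ]
 [669.4 221.   28. ]
 [505.7 156.8  28. ]
 [441.3 320.2  28. ]] [555.5 270.8  28. ] [-158.6   21.5] [np.float64(176.5149788350042), np.float64(176.03568897442346), np.float64(175.91600913591526), np.float64(175.66529945801886)]
[[608.8 391.5  28. ]
 [676.6 215.8  28. ]
 [503.  146.3  28. ]
 [433.4 321.4  28. ]] [555.4 268.8  28. ] [np.float64(188.85752270838051), np.float64(188.35201627607853), np.float64(186.9718395200682), np.float64(188.35739321423014)]
[ 487.7    6.3 1129.6]
[ 153.7 -553.7  403.9]
```

View pics/s1.png

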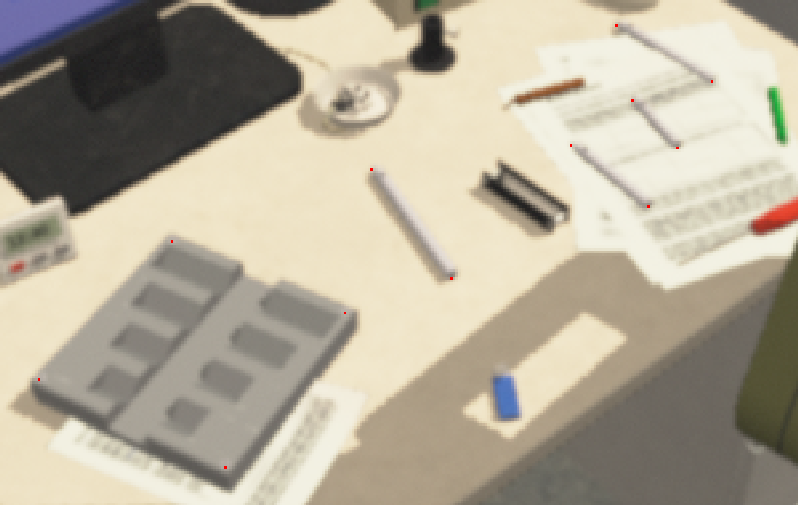

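The scene view confirms the points: the red dots sit on the post ends and tray screws. By length, A is 150, D is 125, B is 100 and C is 75. I'll write a planner that gives the turn and shift in tool axes.

```bash
cat >> h.py <<'E'
from scipy.spatial.transform import Rotation as Ro
P=dict(A=(572.2,34.7,-12.2),B=(499.5,-147,-2.4),C=(524,-233.1,-13.5),D=(595.3,-320.4,3.7))
def groove(k):  # k: tray y in mm
    a=np.radians(-68.5);return (555.5+k*np.cos(a),270.8+k*np.sin(a),21.5)
G=dict(A=groove(66),D=groove(22),B=groove(-22),C=groove(-66))
def plan(t,z):
    s=observe();R=Ro.from_rotvec(s["tool_rot"]).as_matrix()
    h=np.degrees(np.arctan2(R[1,0],R[0,0]));p=s["ee_pos"]
    d=np.array([t[0],t[1],z])-p;e=(h-t[2]+180)%360-180
    a=np.radians(t[2]);b=np.radians(h)
    f=lambda a:np.round([(d[0]*np.cos(a)+d[1]*np.sin(a))/10,(d[0]*np.sin(a)-d[1]*np.cos(a))/10,-d[2]/10],2)
    print("t",round(s["time"],2),"pos",p.round(1),"head",round(h,2),"tilt",R[:,2].round(3),"gap",round(s["finger_gap"],1),"F",s["force"].round(1),"pad",round(s["finger_force"],1))
    print(" shift cm before turn",f(b)," turn",round(np.radians(e),3)," shift after turn",f(a))
E
python3 -c "
from h import *
plan(P['A'],270);print(G)"
```

```text
t 0.1 pos [ 153.7 -553.7  403.9] head 15.51 tilt [-0.     0.002 -1.   ] gap 85.4 F [ 0.1  0.4 -0.1] pad 0.0
 shift cm before turn [ 56.06 -45.51  13.39]  turn 0.484  shift after turn [ 28.47 -66.36  13.39]
{'A': (np.float64(579.6890809638036), np.float64(209.3924405131864), 21.5), 'D': (np.float64(563.5630269879346), np.float64(250.33081350439548), 21.5), 'B': (np.float64(547.4369730120654), np.float64(291.2691864956046), 21.5), 'C': (np.float64(531.3109190361964), np.float64(332.20755948681364), 21.5)}
```

Call:
{"name": "arm_command", "arguments": {
  "commands": [
    [0,3.7,-3,0,0,0,0],
    [0,3.7,-3,0,0,0,0],
    [0,3.7,-3,0,0,0,0],
    [0,3.7,-3,0,0,0,0],
    [0,3.7,-3,0,0,0,0]
  ],
  "newtons": 60
}}

```text
time: 0.72
ee_pos: [292.5, -358.6, 404.4]
tool_rot: [-3.112, -0.423, 0.0]
force: [0.6, -0.3, 0.1]
finger_gap: 42.9
finger_force: 0.0
```

Call:
{"name": "arm_command", "arguments": {
  "commands": [
    [0,3.7,-3,1,0,0,0],
    [0,3.7,-3,1,0,0,0],
    [0,3.7,-3,1,0,0,0],
    [0,3.7,-3,1,0,0,0],
    [0,3.7,-3,1,0,0,0]
  ]
}}

```text
time: 1.35
ee_pos: [430.6, -164.6, 354.2]
tool_rot: [-3.113, -0.424, 0.0]
force: [0.4, -0.3, 0.2]
finger_gap: 42.9
finger_force: 0.0
```

Call:
{"name": "arm_command", "arguments": {
  "commands": [
    [0,3.7,-3,1,0,0,0],
    [0,3.7,-3,1,0,0,0],
    [0,3.7,-3,1,0,0,0],
    [0,3.7,-3,1,0,0,0],
    [0,3.7,-3,1,0,0,0]
  ]
}}

```text
time: 1.98
ee_pos: [568.8, 29.4, 304.0]
tool_rot: [3.113, 0.424, -0.001]
force: [-0.3, -0.0, -0.1]
finger_gap: 42.4
finger_force: 0.0
```

Call:
{"name": "arm_command", "arguments": {
  "commands": [
    [0,0,0,1,0,0,0.1],
    [0,0,0,1,0,0,0.1],
    [0,0,0,0,0,0,0.1],
    [0,0,0,0,0,0,0.1],
    [0,0,0,0,0,0,0.08]
  ]
}}

```text
time: 2.6
ee_pos: [568.0, 28.1, 284.2]
tool_rot: [3.124, -0.332, -0.002]
force: [0.1, -0.3, -0.3]
finger_gap: 42.2
finger_force: 0.0
```

```bash
python3 -c "
from h import *
plan(P['A'],175)"
```

```text
t 2.6 pos [568.   28.1 284.2] head -12.14 tilt [-0.001 -0.    -1.   ] gap 42.2 F [ 0.1 -0.3 -0.3] pad 0.0
 shift cm before turn [ 0.27 -0.74 10.92]  turn 0.001  shift after turn [ 0.27 -0.74 10.92]
```

Tracking is good. Descend, grip and lift.

Call:
{"name": "arm_command", "arguments": {
  "commands": [
    [0,0.3,-0.7,3,0,0,0],
    [0,0,0,3,0,0,0],
    [0,0,0,3,0,0,0],
    [0,0,0,1.9,0,0,0],
    [0,0,0,0,0,0,0]
  ]
}}

```text
time: 3.22
ee_pos: [571.6, 34.3, 173.9]
tool_rot: [3.124, -0.328, -0.007]
force: [-0.7, 0.8, 0.1]
finger_gap: 42.4
finger_force: 0.0
```

Call:
{"name": "arm_command", "arguments": {
  "commands": [
    [-1,0,0,0,0,0,0],
    [-1,0,0,0,0,0,0],
    [-1,0,0,0,0,0,0],
    [-1,0,0,0,0,0,0],
    [-1,0,0,0,0,0,0]
  ]
}}

```text
time: 3.85
ee_pos: [573.1, 34.2, 176.8]
tool_rot: [-3.124, 0.328, -0.003]
force: [-1.0, -1.0, 5.8]
finger_gap: 9.9
finger_force: 59.1
```

Call:
{"name": "arm_command", "arguments": {
  "commands": [
    [-1,0,0,-1,0,0,0],
    [-1,0,0,-2,0,0,0],
    [-1,0,0,-3,0,0,0],
    [-1,0,0,-3,0,0,0],
    [-1,0,0,0,0,0,0]
  ]
}}

```text
time: 4.47
ee_pos: [573.5, 34.2, 268.3]
tool_rot: [-3.124, 0.328, -0.009]
force: [0.4, -0.3, -1.6]
finger_gap: 10.3
finger_force: 58.7
```

```bash
python3 -c "
from h import *
plan(G['A'],265)
cv2.imwrite('pics/c.png',cv2.resize(camera('scene')[150:350,150:450,::-1],None,fx=2.66,fy=2.66))"
```

```text
t 4.47 pos [573.5  34.2 268.3] head -11.99 tilt [ 0.005 -0.    -1.   ] gap 10.3 F [ 0.4 -0.3 -1.6] pad 58.7
 shift cm before turn [ -3.03 -17.26   0.33]  turn -0.584  shift after turn [  6.99 -16.07   0.33]
```

View pics/c.png

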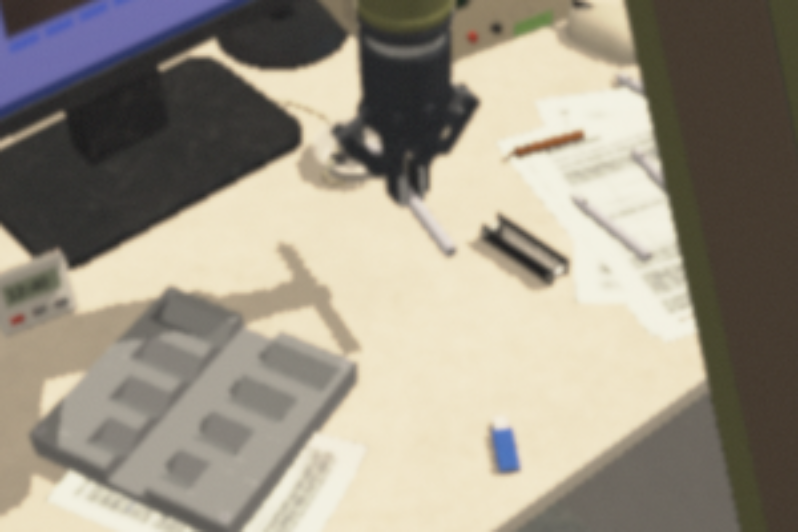

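The post is held level, with the gripper at about (410,190) in the crop. Turn, then move over the longest groove.

Call:
{"name": "arm_command", "arguments": {
  "commands": [
    [-1,0,0,0,0,0,-0.12],
    [-1,0,0,0,0,0,-0.12],
    [-1,0,0,0,0,0,-0.12],
    [-1,0,0,0,0,0,-0.12],
    [-1,0,0,0,0,0,-0.1]
  ]
}}

```text
time: 5.15
ee_pos: [571.7, 34.2, 263.9]
tool_rot: [-3.086, -0.584, 0.006]
force: [-0.1, -0.2, -1.1]
finger_gap: 10.2
finger_force: 58.7
```

Call:
{"name": "arm_command", "arguments": {
  "commands": [
    [-1,1.4,-3.2,0,0,0,0],
    [-1,1.4,-3.2,0,0,0,0],
    [-1,1.4,-3.2,0,0,0,0],
    [-1,1.4,-3.2,0,0,0,0],
    [-1,1.4,-3.2,0,0,0,0]
  ]
}}

```text
time: 5.78
ee_pos: [579.0, 209.6, 263.7]
tool_rot: [3.087, 0.579, -0.006]
force: [0.0, -0.4, -1.8]
finger_gap: 9.9
finger_force: 58.8
```

Call:
{"name": "arm_command", "arguments": {
  "commands": [
    [-1,0,0,1.5,0,0,0],
    [-1,0,0,1.5,0,0,0],
    [-1,0,0,0,0,0,0],
    [-1,0,0,0,0,0,0],
    [-1,0,0,0,0,0,0]
  ]
}}

```text
time: 6.4
ee_pos: [580.2, 208.2, 236.2]
tool_rot: [-3.088, -0.578, -0.001]
force: [0.9, -0.7, -1.5]
finger_gap: 10.1
finger_force: 58.8
```

```bash
python3 -c "
from h import *
plan(G['A'],193)
cv2.imwrite('pics/d.png',cv2.resize(camera('scene')[150:350,100:400,::-1],None,fx=2.66,fy=2.66))"
```

```text
t 6.4 pos [580.2 208.2 236.2] head 21.19 tilt [ 0.001  0.    -1.   ] gap 10.1 F [ 0.9 -0.7 -1.5] pad 58.8
 shift cm before turn [-0.   -0.13  4.32]  turn -0.005  shift after turn [-0.   -0.13  4.32]
```

View pics/d.png

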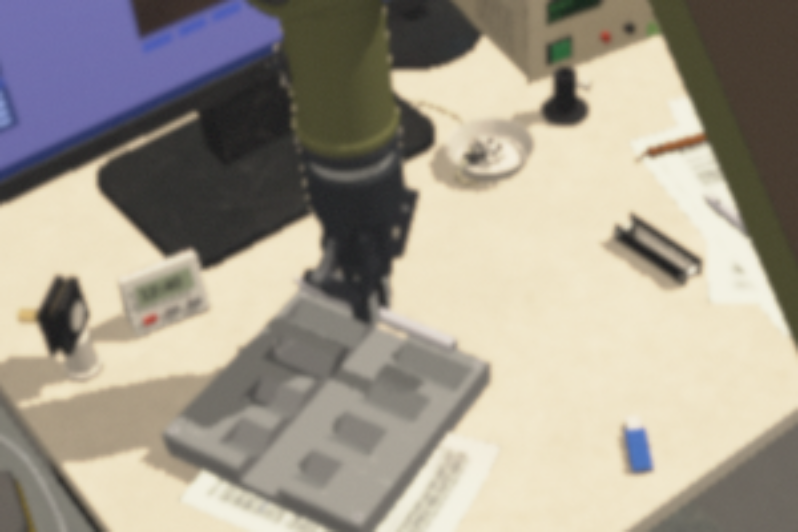

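The post hangs over the longest groove, parallel to it, at about (380,315). Lower it.

Call:
{"name": "arm_command", "arguments": {
  "commands": [
    [-1,0,-0.1,1,0,0,0],
    [-1,0,0,1,0,0,0],
    [-1,0,0,1,0,0,0],
    [-1,0,0,1,0,0,0],
    [-1,0,0,0.3,0,0,0]
  ]
}}

```text
time: 7.08
ee_pos: [579.6, 209.2, 192.5]
tool_rot: [3.086, 0.58, -0.001]
force: [-3.2, -4.3, 15.0]
finger_gap: 9.6
finger_force: 60.4
```

Call:
{"name": "arm_command", "arguments": {
  "commands": [
    [-1,0,0,0,0,0,0],
    [-0.3,0,0,0,0,0,0],
    [-0.3,0,0,0,0,0,0],
    [-0.3,0,0,0,0,0,0],
    [-0.3,0,0,0,0,0,0]
  ]
}}

```text
time: 7.7
ee_pos: [579.5, 209.8, 192.7]
tool_rot: [-3.088, -0.579, -0.0]
force: [0.4, -0.3, -0.2]
finger_gap: 30.1
finger_force: 0.0
```

Call:
{"name": "arm_command", "arguments": {
  "commands": [
    [-0.3,0,0,-1,0,0,0],
    [-0.3,0,0,-2,0,0,0],
    [-0.3,0,0,-3,0,0,0],
    [-0.3,0,0,-3,0,0,0],
    [0,0,0,0,0,0,0]
  ]
}}

```text
time: 8.32
ee_pos: [580.7, 210.0, 286.2]
tool_rot: [-3.087, -0.579, -0.011]
force: [0.1, 0.4, -0.1]
finger_gap: 42.5
finger_force: 0.0
```

```bash
python3 -c "
from h import *
plan(P['D'],280)
cv2.imwrite('pics/e.png',cv2.resize(camera('scene')[200:350,150:300,::-1],None,fx=4,fy=4))"
```

```text
t 8.32 pos [580.7 210.  286.2] head 21.25 tilt [ 0.007  0.002 -1.   ] gap 42.5 F [ 0.1  0.4 -0.1] pad 0.0
 shift cm before turn [-17.86  49.97   0.62]  turn 0.306  shift after turn [-1.96 53.03  0.62]
```

View pics/e.png

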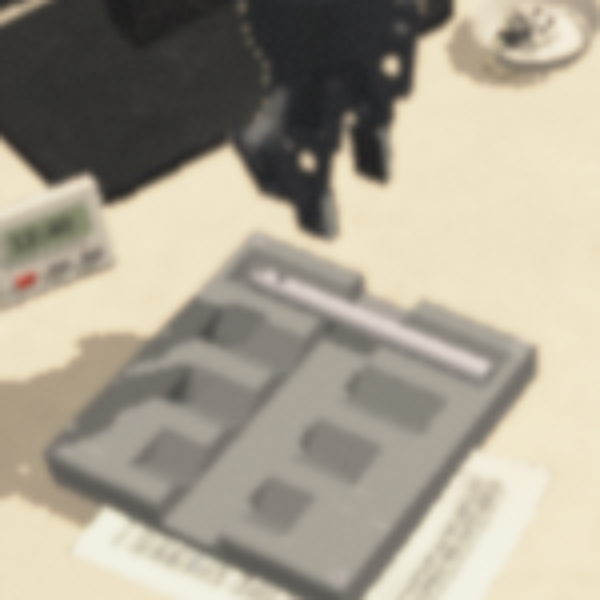

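The longest post lies fully in its groove, from about (250,275) to (490,370). Next is D (125).

Call:
{"name": "arm_command", "arguments": {
  "commands": [
    [0,-1.8,5,0,0,0,0],
    [0,-1.8,5,0,0,0,0],
    [0,-1.8,5,0,0,0,0],
    [0,-1.8,5,0,0,0,0],
    [0,-1.8,5,0,0,0,0]
  ]
}}

```text
time: 9.0
ee_pos: [585.5, -57.5, 281.4]
tool_rot: [-3.087, -0.579, 0.003]
force: [0.4, -0.4, -0.5]
finger_gap: 42.9
finger_force: 0.0
```

Call:
{"name": "arm_command", "arguments": {
  "commands": [
    [0,-1.8,5,0,0,0,0],
    [0,-1.8,5,0,0,0,0],
    [0,-1.8,5,0,0,0,0],
    [0,-1.8,5,0,0,0,0],
    [0,-1.8,5,0,0,0,0]
  ]
}}

```text
time: 9.62
ee_pos: [592.2, -323.1, 281.1]
tool_rot: [-3.086, -0.578, 0.003]
force: [1.0, -0.1, 1.3]
finger_gap: 42.3
finger_force: 0.0
```

Call:
{"name": "arm_command", "arguments": {
  "commands": [
    [0,0,0,1,0,0,0.1],
    [0,0,0,1,0,0,0.1],
    [0,0,0,1,0,0,0.1],
    [0,0,0,0,0,0,0],
    [0,0,0,0,0,0,0]
  ]
}}

```text
time: 10.25
ee_pos: [592.8, -321.5, 252.1]
tool_rot: [-3.139, -0.114, 0.001]
force: [0.3, 0.3, 0.7]
finger_gap: 42.6
finger_force: 0.0
```

```bash
python3 -c "
from h import *
plan(P['D'],177)"
```

```text
t 10.25 pos [ 592.8 -321.5  252.1] head 4.15 tilt [-0.001  0.001 -1.   ] gap 42.6 F [0.3 0.3 0.7] pad 0.0
 shift cm before turn [ 0.26 -0.09  7.51]  turn 0.008  shift after turn [ 0.26 -0.09  7.51]
```

Call:
{"name": "arm_command", "arguments": {
  "commands": [
    [0,0.3,-0.1,2.5,0,0,0.01],
    [0,0,0,2.5,0,0,0],
    [0,0,0,1.5,0,0,0],
    [0,0,0,1,0,0,0],
    [0,0,0,0,0,0,0]
  ]
}}

```text
time: 10.88
ee_pos: [595.7, -320.3, 177.2]
tool_rot: [-3.14, -0.096, 0.001]
force: [-0.9, 0.2, 0.6]
finger_gap: 42.6
finger_force: 0.0
```

Call:
{"name": "arm_command", "arguments": {
  "commands": [
    [-1,0,0,0,0,0,0],
    [-1,0,0,0,0,0,0],
    [-1,0,0,0,0,0,0],
    [-1,0,0,0,0,0,0],
    [-1,0,0,0,0,0,0]
  ]
}}

```text
time: 11.5
ee_pos: [596.2, -320.6, 178.9]
tool_rot: [3.139, 0.095, 0.003]
force: [-0.5, 0.4, 5.2]
finger_gap: 10.0
finger_force: 58.9
```

Call:
{"name": "arm_command", "arguments": {
  "commands": [
    [-1,0,0,-1,0,0,0],
    [-1,0,0,-2,0,0,0],
    [-1,0,0,-3,0,0,0],
    [-1,0,0,-3,0,0,0],
    [-1,0,0,0,0,0,0]
  ]
}}

```text
time: 12.12
ee_pos: [596.7, -320.9, 270.6]
tool_rot: [3.137, 0.095, 0.008]
force: [0.4, -0.1, -1.4]
finger_gap: 9.7
finger_force: 58.7
```

```bash
python3 -c "
from h import *
plan(G['D'],270)"
```

```text
t 12.12 pos [ 596.7 -320.9  270.6] head 3.49 tilt [ 0.005 -0.003 -1.   ] gap 9.7 F [ 0.4 -0.1 -1.4] pad 58.7
 shift cm before turn [  0.16 -57.22   0.06]  turn -0.314  shift after turn [ 17.85 -54.37   0.06]
```

Call:
{"name": "arm_command", "arguments": {
  "commands": [
    [-1,0,-4,0,0,0,0],
    [-1,0,-5.5,0,0,0,0],
    [-1,0,-5.5,0,0,0,0],
    [-1,0,-5.5,0,0,0,0],
    [-1,0,-5.5,0,0,0,0]
  ]
}}

```text
time: 12.75
ee_pos: [579.0, -59.1, 266.2]
tool_rot: [-3.14, -0.095, 0.004]
force: [1.2, 0.3, -1.5]
finger_gap: 9.6
finger_force: 58.7
```

Call:
{"name": "arm_command", "arguments": {
  "commands": [
    [-1,0,-5.5,0,0,0,0],
    [-1,0,-5.5,0,0,0,0],
    [-1,0,-5.5,0,0,0,0],
    [-1,0,-5.5,0,0,0,0],
    [-1,0,-5.5,0,0,0,0]
  ]
}}

```text
time: 13.38
ee_pos: [562.3, 215.2, 266.2]
tool_rot: [3.139, 0.096, -0.004]
force: [1.4, 0.2, -2.2]
finger_gap: 9.9
finger_force: 58.7
```

Call:
{"name": "arm_command", "arguments": {
  "commands": [
    [-1,0,-3.7,0,0,0,0],
    [-1,0,0,0,0,0,-0.1],
    [-1,0,0,0,0,0,-0.1],
    [-1,0,0,0,0,0,-0.11],
    [-1,0,0,0,0,0,0]
  ]
}}

```text
time: 14.0
ee_pos: [560.4, 250.4, 266.2]
tool_rot: [3.088, 0.577, -0.004]
force: [0.8, 0.1, -1.9]
finger_gap: 9.9
finger_force: 58.8
```

```bash
python3 -c "
from h import *
plan(G['D'],194)"
```

```text
t 14.0 pos [560.4 250.4 266.2] head 21.19 tilt [-0.003 -0.001 -1.   ] gap 9.9 F [ 0.8  0.1 -1.9] pad 58.8
 shift cm before turn [0.29 0.12 7.22]  turn -0.005  shift after turn [0.29 0.12 7.22]
```

Call:
{"name": "arm_command", "arguments": {
  "commands": [
    [-1,0.3,0.1,2.2,0,0,0],
    [-1,0,0,2,0,0,0],
    [-1,0,0,1,0,0,0],
    [-1,0,0,1,0,0,0],
    [-1,0,0,1,0,0,0]
  ]
}}

```text
time: 14.62
ee_pos: [564.4, 250.7, 195.4]
tool_rot: [-3.088, -0.578, -0.001]
force: [0.1, -0.2, 0.8]
finger_gap: 9.7
finger_force: 59.0
```

Call:
{"name": "arm_command", "arguments": {
  "commands": [
    [-1,0,0,0,0,0,0],
    [-0.3,0,0,0,0,0,0],
    [-0.3,0,0,0,0,0,0],
    [-0.3,0,0,0,0,0,0],
    [-0.3,0,0,0,0,0,0]
  ]
}}

```text
time: 15.25
ee_pos: [564.3, 250.8, 196.0]
tool_rot: [-3.088, -0.579, -0.001]
force: [0.0, 0.1, 0.2]
finger_gap: 29.8
finger_force: 0.0
```

Call:
{"name": "arm_command", "arguments": {
  "commands": [
    [-0.3,0,0,-1,0,0,0],
    [-0.3,0,0,-2,0,0,0],
    [-0.3,0,0,-3,0,0,0],
    [-0.3,0,0,-3,0,0,0],
    [0,0,0,0,0,0,0]
  ]
}}

```text
time: 15.88
ee_pos: [565.4, 251.2, 289.1]
tool_rot: [-3.087, -0.579, -0.011]
force: [1.0, 0.7, -0.1]
finger_gap: 42.8
finger_force: 0.0
```

```bash
python3 -c "
from h import *
plan(P['B'],280)
cv2.imwrite('pics/f.png',cv2.resize(camera('scene')[200:350,150:300,::-1],None,fx=4,fy=4))"
```

```text
t 15.88 pos [565.4 251.2 289.1] head 21.25 tilt [ 0.006  0.002 -1.   ] gap 42.8 F [ 1.   0.7 -0.1] pad 0.0
 shift cm before turn [-20.57  34.72   0.91]  turn 0.413  shift after turn [-4.91 40.06  0.91]
```

View pics/f.png

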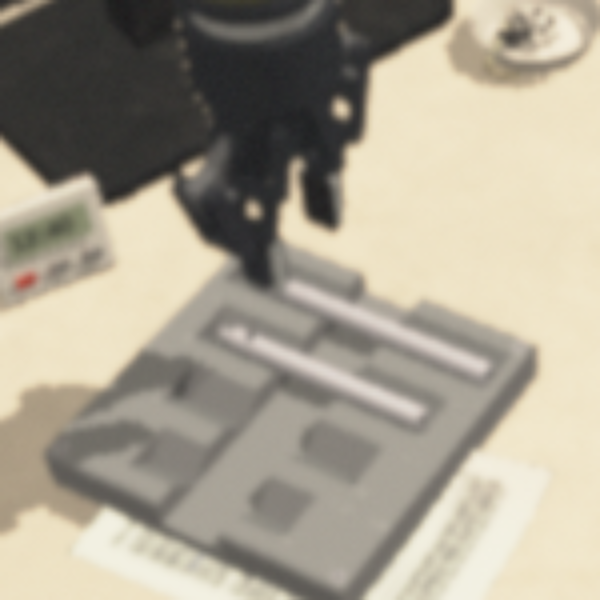

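The second post is seated as well, from about (215,325) to (425,410). Next is B (100).

Call:
{"name": "arm_command", "arguments": {
  "commands": [
    [0,-2.6,4.3,0,0,0,0],
    [0,-2.6,4.3,0,0,0,0],
    [0,-2.6,4.3,0,0,0,0],
    [0,-2.6,4.3,0,0,0,0],
    [0,-2.6,4.3,0,0,0,0]
  ]
}}

```text
time: 16.55
ee_pos: [519.9, 1.8, 284.6]
tool_rot: [-3.087, -0.579, 0.003]
force: [-0.3, -0.7, 0.6]
finger_gap: 42.8
finger_force: 0.0
```

Call:
{"name": "arm_command", "arguments": {
  "commands": [
    [0,-2.5,4.4,0,0,0,0],
    [0,-2.5,4.4,0,0,0,0],
    [0,-2.5,4.4,0,0,0,0],
    [0,0,0,1,0,0,0.1],
    [0,0,0,1,0,0,0.1]
  ]
}}

```text
time: 17.18
ee_pos: [498.1, -147.9, 264.4]
tool_rot: [-3.13, -0.259, 0.003]
force: [-0.8, -0.2, 0.8]
finger_gap: 42.6
finger_force: 0.0
```

Call:
{"name": "arm_command", "arguments": {
  "commands": [
    [0,0,0,1,0,0,0.1],
    [0,0,0,0,0,0,0.11],
    [0,0,0,0,0,0,0],
    [0,0,0,0,0,0,0],
    [0,0,0,0,0,0,0]
  ]
}}

```text
time: 17.8
ee_pos: [498.9, -146.9, 255.6]
tool_rot: [-3.141, 0.06, 0.0]
force: [-0.2, -0.1, -0.2]
finger_gap: 42.5
finger_force: 0.0
```

```bash
python3 -c "
from h import *
plan(P['B'],177)"
```

```text
t 17.8 pos [ 498.9 -146.9  255.6] head -2.19 tilt [-0.  0. -1.] gap 42.5 F [-0.2 -0.1 -0.2] pad 0.0
 shift cm before turn [0.06 0.   7.86]  turn 0.004  shift after turn [0.06 0.   7.86]
```

Call:
{"name": "arm_command", "arguments": {
  "commands": [
    [0,0.1,0,2.8,0,0,0],
    [0,0,0,2.5,0,0,0],
    [0,0,0,1.5,0,0,0],
    [0,0,0,1,0,0,0],
    [0,0,0,0,0,0,0]
  ]
}}

```text
time: 18.42
ee_pos: [499.8, -147.0, 177.3]
tool_rot: [-3.141, 0.061, 0.001]
force: [-0.3, -0.6, -0.4]
finger_gap: 42.4
finger_force: 0.0
```

Call:
{"name": "arm_command", "arguments": {
  "commands": [
    [-1,0,0,0,0,0,0],
    [-1,0,0,0,0,0,0],
    [-1,0,0,0,0,0,0],
    [-1,0,0,0,0,0,0],
    [-1,0,0,0,0,0,0]
  ]
}}

```text
time: 19.05
ee_pos: [500.2, -147.1, 178.6]
tool_rot: [3.14, -0.062, 0.003]
force: [-1.3, 0.8, 6.3]
finger_gap: 9.9
finger_force: 58.8
```

Call:
{"name": "arm_command", "arguments": {
  "commands": [
    [-1,0,0,-1,0,0,0],
    [-1,0,0,-2,0,0,0],
    [-1,0,0,-3,0,0,0],
    [-1,0,0,-3,0,0,0],
    [-1,0,0,0,0,0,0]
  ]
}}

```text
time: 19.68
ee_pos: [500.8, -147.3, 270.3]
tool_rot: [3.139, -0.061, 0.008]
force: [0.2, 0.6, -1.3]
finger_gap: 9.6
finger_force: 58.7
```

```bash
python3 -c "
from h import *
plan(G['B'],270)"
```

```text
t 19.68 pos [ 500.8 -147.3  270.3] head -2.24 tilt [ 0.005 -0.002 -1.   ] gap 9.6 F [ 0.2  0.6 -1.3] pad 58.7
 shift cm before turn [ 2.940e+00 -4.401e+01  3.000e-02]  turn -0.414  shift after turn [ 2.041e+01 -3.910e+01  3.000e-02]
```

Call:
{"name": "arm_command", "arguments": {
  "commands": [
    [-1,0.3,-4,0,0,0,0],
    [-1,0.3,-5,0,0,0,0],
    [-1,0.3,-5,0,0,0,0],
    [-1,0.4,-5,0,0,0,0],
    [-1,0.3,-5,0,0,0,0]
  ]
}}

```text
time: 20.3
ee_pos: [524.8, 93.7, 266.7]
tool_rot: [3.141, -0.062, -0.003]
force: [0.1, -1.1, -1.8]
finger_gap: 9.4
finger_force: 58.7
```

Call:
{"name": "arm_command", "arguments": {
  "commands": [
    [-1,0.4,-5,0,0,0,0],
    [-1,0.3,-5,0,0,0,0],
    [-1,0.3,-5,0,0,0,0],
    [-1,0.3,-5,0,0,0,0],
    [-1,0,0,0,0,0,-0.1]
  ]
}}

```text
time: 20.92
ee_pos: [546.0, 295.2, 266.4]
tool_rot: [-3.139, -0.106, 0.0]
force: [-0.2, -0.2, 0.2]
finger_gap: 9.4
finger_force: 58.8
```

Call:
{"name": "arm_command", "arguments": {
  "commands": [
    [-1,0,0,0,0,0,-0.1],
    [-1,0,0,0,0,0,-0.1],
    [-1,0,0,0,0,0,-0.11],
    [-1,0,0,0,0,0,0],
    [-1,0,0,0,0,0,0]
  ]
}}

```text
time: 21.55
ee_pos: [545.8, 291.4, 267.0]
tool_rot: [3.088, 0.576, -0.002]
force: [-0.2, -0.1, -1.6]
finger_gap: 9.7
finger_force: 58.8
```

```bash
python3 -c "
from h import *
plan(G['B'],194)"
```

```text
t 21.55 pos [545.8 291.4 267. ] head 21.14 tilt [-0.001 -0.001 -1.   ] gap 9.7 F [-0.2 -0.1 -1.6] pad 58.8
 shift cm before turn [0.15 0.07 7.3 ]  turn -0.006  shift after turn [0.15 0.07 7.3 ]
```

Call:
{"name": "arm_command", "arguments": {
  "commands": [
    [-1,0.2,0.1,2.3,0,0,0],
    [-1,0,0,2,0,0,0],
    [-1,0,0,1,0,0,0],
    [-1,0,0,1,0,0,0],
    [-1,0,0,1,0,0,0]
  ]
}}

```text
time: 22.18
ee_pos: [548.6, 291.4, 194.6]
tool_rot: [-3.088, -0.579, -0.001]
force: [0.4, -0.6, 5.3]
finger_gap: 9.6
finger_force: 59.5
```

Call:
{"name": "arm_command", "arguments": {
  "commands": [
    [-1,0,0,0,0,0,0],
    [-0.3,0,0,0,0,0,0],
    [-0.3,0,0,0,0,0,0],
    [-0.3,0,0,0,0,0,0],
    [-0.3,0,0,0,0,0,0]
  ]
}}

```text
time: 22.8
ee_pos: [548.3, 291.3, 194.8]
tool_rot: [-3.088, -0.579, -0.0]
force: [0.6, -1.1, 0.4]
finger_gap: 29.7
finger_force: 0.0
```

Call:
{"name": "arm_command", "arguments": {
  "commands": [
    [-0.3,0,0,-1,0,0,0],
    [-0.3,0,0,-2,0,0,0],
    [-0.3,0,0,-3,0,0,0],
    [-0.3,0,0,-3,0,0,0],
    [0,0,0,0,0,0,0]
  ]
}}

```text
time: 23.42
ee_pos: [549.5, 291.8, 288.2]
tool_rot: [-3.086, -0.579, -0.011]
force: [0.7, -0.2, -0.7]
finger_gap: 42.3
finger_force: 0.0
```

```bash
python3 -c "
from h import *
plan(P['C'],280)
cv2.imwrite('pics/g.png',cv2.resize(camera('scene')[200:350,150:300,::-1],None,fx=4,fy=4))"
```

```text
t 23.43 pos [549.5 291.8 288.2] head 21.25 tilt [ 0.006  0.003 -1.   ] gap 42.3 F [ 0.7 -0.2 -0.7] pad 0.0
 shift cm before turn [-21.4   48.     0.82]  turn 0.606  shift after turn [ 9.78 51.64  0.82]
```

View pics/g.png

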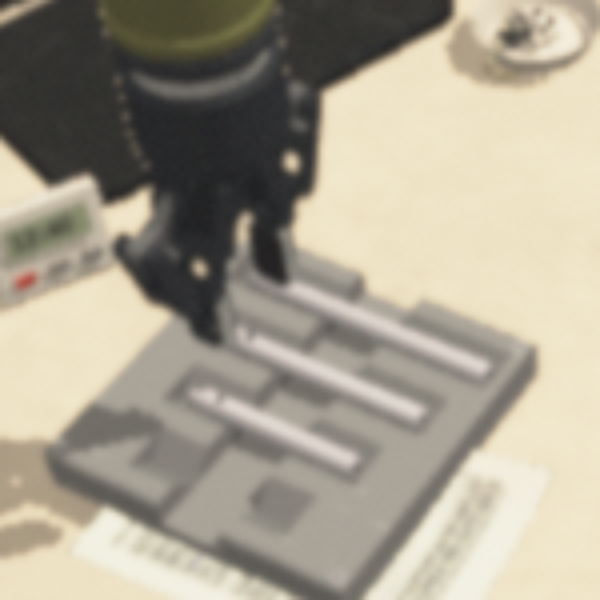

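Three posts are seated, the latest from about (190,390) to (357,460). Last is C (75).

Call:
{"name": "arm_command", "arguments": {
  "commands": [
    [0,-2.1,4.8,0,0,0,0],
    [0,-2.1,4.8,0,0,0,0],
    [0,-2.1,4.8,0,0,0,0],
    [0,-2.1,4.8,0,0,0,0],
    [0,-2.1,4.8,0,0,0,0]
  ]
}}

```text
time: 24.1
ee_pos: [536.6, 28.0, 283.6]
tool_rot: [-3.087, -0.58, 0.003]
force: [0.6, 0.5, 0.1]
finger_gap: 42.8
finger_force: 0.0
```

Call:
{"name": "arm_command", "arguments": {
  "commands": [
    [0,-2.2,4.8,0,0,0,0],
    [0,-2.2,4.8,0,0,0,0],
    [0,-2.2,4.8,0,0,0,0],
    [0,-2.2,4.8,0,0,0,0],
    [0,-2.1,4.8,0,0,0,0]
  ]
}}

```text
time: 24.72
ee_pos: [521.9, -235.1, 283.4]
tool_rot: [-3.086, -0.578, 0.003]
force: [0.8, 0.2, -0.0]
finger_gap: 42.8
finger_force: 0.0
```

Call:
{"name": "arm_command", "arguments": {
  "commands": [
    [0,0,0,1,0,0,0.12],
    [0,0,0,1,0,0,0.12],
    [0,0,0,1,0,0,0.12],
    [0,0,0,0,0,0,0.12],
    [0,0,0,0,0,0,0.12]
  ]
}}

```text
time: 25.35
ee_pos: [522.1, -233.3, 253.1]
tool_rot: [-3.119, 0.366, 0.005]
force: [0.1, -0.3, -0.2]
finger_gap: 42.5
finger_force: 0.0
```

```bash
python3 -c "
from h import *
plan(P['C'],177)"
```

```text
t 25.35 pos [ 522.1 -233.3  253.1] head -13.37 tilt [-0.003  0.002 -1.   ] gap 42.5 F [ 0.1 -0.3 -0.2] pad 0.0
 shift cm before turn [ 0.18 -0.07  7.61]  turn 0.002  shift after turn [ 0.18 -0.07  7.61]
```

Call:
{"name": "arm_command", "arguments": {
  "commands": [
    [0,0.2,-0.1,2.6,0,0,0],
    [0,0,0,2.5,0,0,0],
    [0,0,0,1.5,0,0,0],
    [0,0,0,1,0,0,0],
    [0,0,0,0,0,0,0]
  ]
}}

```text
time: 25.98
ee_pos: [524.7, -233.0, 177.9]
tool_rot: [-3.12, 0.359, 0.002]
force: [0.5, -0.6, -0.3]
finger_gap: 42.8
finger_force: 0.0
```

Call:
{"name": "arm_command", "arguments": {
  "commands": [
    [-1,0,0,0,0,0,0],
    [-1,0,0,0,0,0,0],
    [-1,0,0,0,0,0,0],
    [-1,0,0,0,0,0,0],
    [-1,0,0,0,0,0,0]
  ]
}}

```text
time: 26.6
ee_pos: [525.3, -233.3, 179.8]
tool_rot: [3.12, -0.359, 0.003]
force: [-0.4, 0.5, 6.8]
finger_gap: 9.7
finger_force: 58.8
```

Call:
{"name": "arm_command", "arguments": {
  "commands": [
    [-1,0,0,-1,0,0,0],
    [-1,0,0,-2,0,0,0],
    [-1,0,0,-3,0,0,0],
    [-1,0,0,-3,0,0,0],
    [-1,0,0,0,0,0,0]
  ]
}}

```text
time: 27.22
ee_pos: [525.9, -233.6, 271.4]
tool_rot: [3.119, -0.359, 0.009]
force: [0.0, 0.3, -1.5]
finger_gap: 9.0
finger_force: 58.8
```

```bash
python3 -c "
from h import *
plan(G['C'],270)"
```

```text
t 27.23 pos [ 525.9 -233.6  271.4] head -13.13 tilt [ 0.005 -0.003 -1.   ] gap 9.0 F [ 0.   0.3 -1.5] pad 58.8
 shift cm before turn [-12.33 -55.22   0.14]  turn -0.604  shift after turn [ 21.24 -52.44   0.14]
```

Call:
{"name": "arm_command", "arguments": {
  "commands": [
    [-1,-1,-4.2,0,0,0,0],
    [-1,-1.1,-5,0,0,0,0],
    [-1,-1.1,-5,0,0,0,0],
    [-1,-1.1,-5,0,0,0,0],
    [-1,-1.1,-5,0,0,0,0]
  ]
}}

```text
time: 27.85
ee_pos: [526.7, 16.4, 267.7]
tool_rot: [3.121, -0.36, -0.003]
force: [0.8, -0.4, -0.3]
finger_gap: 9.2
finger_force: 58.8
```

Call:
{"name": "arm_command", "arguments": {
  "commands": [
    [-1,-1.2,-5.2,0,0,0,0],
    [-1,-1.2,-5.2,0,0,0,0],
    [-1,-1.2,-5.2,0,0,0,0],
    [-1,-1.2,-5.2,0,0,0,0],
    [-1,-1.2,-5.2,0,0,0,0]
  ]
}}

```text
time: 28.48
ee_pos: [527.3, 283.2, 267.4]
tool_rot: [3.12, -0.359, -0.003]
force: [1.0, -0.3, 0.2]
finger_gap: 9.3
finger_force: 58.8
```

Call:
{"name": "arm_command", "arguments": {
  "commands": [
    [-1,-0.9,-5,0,0,0,0],
    [-1,0,0,0,0,0,-0.15],
    [-1,0,0,0,0,0,-0.15],
    [-1,0,0,0,0,0,-0.15],
    [-1,0,0,0,0,0,-0.15]
  ]
}}

```text
time: 29.1
ee_pos: [530.0, 332.2, 267.1]
tool_rot: [3.085, 0.587, -0.004]
force: [0.1, -0.8, -0.3]
finger_gap: 9.2
finger_force: 58.9
```

```bash
python3 -c "
from h import *
plan(G['C'],195)"
```

```text
t 29.1 pos [530.  332.2 267.1] head 21.54 tilt [-0.002 -0.001 -1.   ] gap 9.2 F [ 0.1 -0.8 -0.3] pad 58.9
 shift cm before turn [0.12 0.05 7.21]  turn 0.001  shift after turn [0.12 0.05 7.21]
```

Call:
{"name": "arm_command", "arguments": {
  "commands": [
    [-1,0.1,0,2.2,0,0,0],
    [-1,0,0,2,0,0,0],
    [-1,0,0,1,0,0,0],
    [-1,0,0,1,0,0,0],
    [-1,0,0,1,0,0,0]
  ]
}}

```text
time: 29.72
ee_pos: [531.7, 332.8, 196.3]
tool_rot: [-3.088, -0.579, -0.001]
force: [1.4, -1.2, 13.1]
finger_gap: 9.2
finger_force: 60.8
```

Call:
{"name": "arm_command", "arguments": {
  "commands": [
    [-1,0,0,0,0,0,0],
    [-0.3,0,0,0,0,0,0],
    [-0.3,0,0,0,0,0,0],
    [-0.3,0,0,0,0,0,0],
    [-0.3,0,0,0,0,0,0]
  ]
}}

```text
time: 30.35
ee_pos: [531.5, 332.8, 196.9]
tool_rot: [-3.088, -0.579, -0.0]
force: [0.3, 0.2, 0.3]
finger_gap: 29.6
finger_force: 0.0
```

Call:
{"name": "arm_command", "arguments": {
  "commands": [
    [-0.3,0,0,-1,0,0,0],
    [-0.3,0,0,-2,0,0,0],
    [-0.3,0,0,-3,0,0,0],
    [-0.3,0,0,-3,0,0,0],
    [-0.3,0,0,0,0,0,0]
  ]
}}

```text
time: 30.98
ee_pos: [532.6, 333.4, 290.2]
tool_rot: [-3.086, -0.579, -0.01]
force: [0.1, 0.2, -0.5]
finger_gap: 30.0
finger_force: 0.0
```

Call:
{"name": "arm_command", "arguments": {
  "commands": [
    [-0.3,0,5,0,0,0,0],
    [-0.3,0,5,0,0,0,0],
    [-0.3,0,5,0,0,0,0],
    [-0.3,0,5,0,0,0,0],
    [-0.3,0,5,0,0,0,0]
  ]
}}

```text
time: 31.6
ee_pos: [622.1, 98.2, 285.8]
tool_rot: [-3.088, -0.579, 0.002]
force: [-0.0, 0.1, -0.3]
finger_gap: 30.0
finger_force: 0.0
```

Call:
{"name": "arm_command", "arguments": {
  "commands": [
    [-0.3,0,5,0,0,0,0],
    [-0.3,0,3,0,0,0,0],
    [-0.3,0,0,0,0,0,0],
    [-0.3,0,0,0,0,0,0],
    [-0.3,0,0,0,0,0,0]
  ]
}}

```text
time: 32.22
ee_pos: [650.5, 26.4, 286.4]
tool_rot: [-3.087, -0.581, 0.002]
force: [-0.8, 0.4, -0.3]
finger_gap: 30.1
finger_force: 0.0
```

```bash
python3 -c "
from h import *
plan(P['A'],280)
cv2.imwrite('pics/k.png',cv2.resize(camera('top')[140:290,100:250,::-1],None,fx=4,fy=4,interpolation=2))
cv2.imwrite('pics/l.png',cv2.resize(camera('scene')[200:350,150:350,::-1],None,fx=4,fy=4))"
```

```text
t 32.23 pos [650.5  26.4 286.4] head 21.32 tilt [-0.001  0.    -1.   ] gap 30.1 F [-0.8  0.4 -0.3] pad 0.0
 shift cm before turn [-6.99 -3.62  0.64]  turn 0.585  shift after turn [-7.83  0.84  0.64]
```

View pics/k.png

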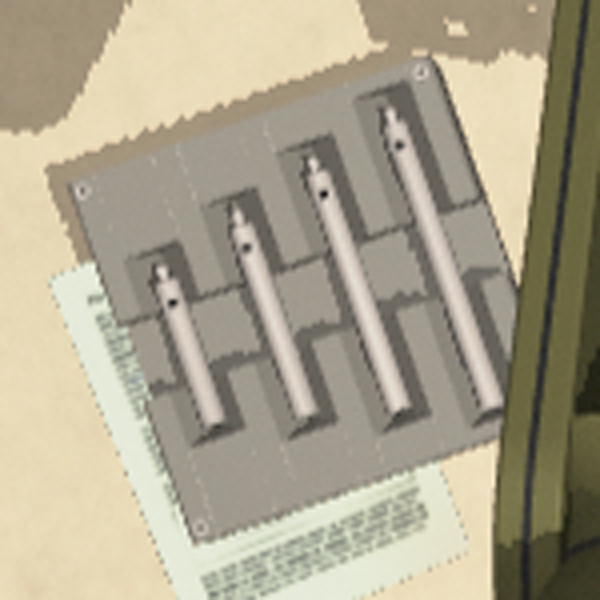

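View pics/l.png

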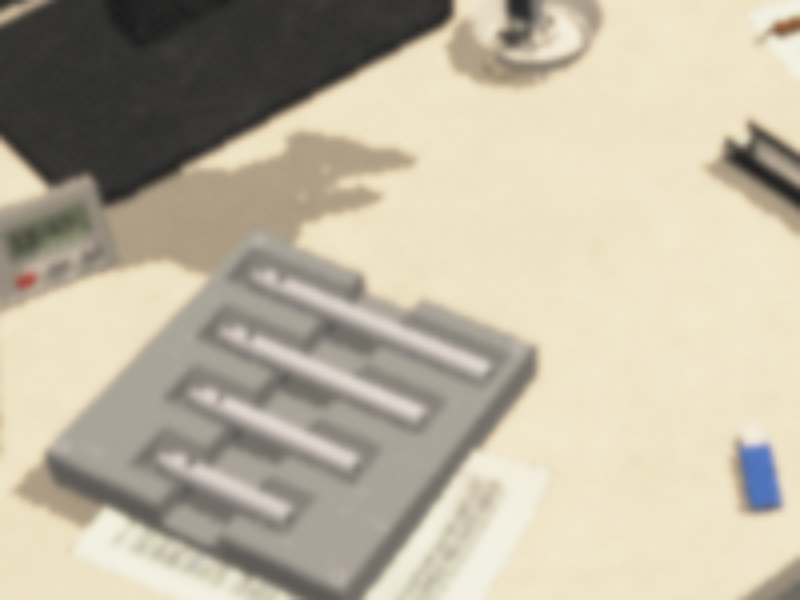

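All four posts lie in their grooves in length order. In the top crop their ends are (162,262)-(212,430), (236,203)-(308,420), (311,155)-(400,415) and (388,102)-(492,412). The hex set looks untouched. One numeric check before handing in.

```bash
python3 -c "
from h import *
f=lambda l:(np.array(l)+.5)/4-.5+[100,140]
for n,e in dict(C=[(162,262),(212,430)],B=[(236,203),(308,420)],D=[(311,155),(400,415)],A=[(388,102),(492,412)]).items():
    p=ray('top',f(e),22);d=p[0]-p[1];m=p.mean(0)[:2]-np.array(G[n][:2]);a=np.radians(21.5)
    print(n,np.linalg.norm(d).round(1),(m[0]*np.cos(a)+m[1]*np.sin(a)).round(1),(-m[0]*np.sin(a)+m[1]*np.cos(a)).round(1),np.degrees(np.arctan2(d[1],d[0])).round(1))
"
```

```text
C 87.1 -0.8 0.7 18.8
B 113.8 1.2 -0.4 20.5
D 137.0 -0.2 0.4 21.0
A 163.2 -1.1 0.4 20.5
```

All posts measure within about 1 mm of their groove middles, so I'm handing in.

```bash
python3 -c "
from cell import *
print(job_done())"
```

```text
the job is handed in; nothing more can be done
None
```

All four posts are in their own grooves in order of length, their middles about 1 mm from the groove middles in the last top view; the hex key set looked untouched, and the job was handed in at about 32 s (no verdict was returned).

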